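Lift the desiccant canister out of the dry cabinet and set it on the scale

TASK

Check-weigh the dry cabinet's desiccant: with the lifting hook from its stand, reach down through the round port in the cabinet's sloped window, catch the bail of the canister and lift it off its pedestal and out. Keep it upright, do not touch it with the gripper and do not knock it against the cabinet; set it down gently, standing on the middle of the scale's pan. Hang the hook back in its stand, and leave the other things where they are.

Things in the scene. Friction and masses are not known exactly. Their poses are not given: they have to be found in the camera images.
- cabinet: Fixed dry cabinet, grey sheet steel, 230 mm deep (its x), 240 mm wide (its y), closed on all sides. Its top is a clear sloped window, 5 mm thick, that rises by 18 degrees from 98 mm high in front (-x) to 172 mm at the back. Origin at the middle of its underside, z up.
- port (a point): Centre of the only opening: a round port in the middle of the window, 103 mm clear diameter, with a black rubber lip 4 mm high. 140 mm above the cabinet's origin; the lip's highest point (at the back) is 160 mm, its lowest (in front) 125 mm above the counter.
- pedestal (a point): Centre of the top of the round aluminium pedestal (76 mm across) straight below the port, 32 mm above the counter. The canister stands on it, within 6 mm of its middle.
- canister: Loose perforated steel tin, 64 mm across, 36 mm high, closed flat top, 0.19 to 0.34 kg. A rigid bail of 6 mm wire stands over it in the tin's y-z plane: peaked in the middle (80 mm above the underside), falling to both sides, legs at y = +-28 mm, bail's inside 38 mm high at the peak. Origin at the middle of the underside, z up. Bail within 0.5 rad of the world's y.
- bail (a point): Underside of the bail's peak, where a hook bears; 74 mm above the canister's origin on its axis.
- hook: Loose lifting hook, 0.12 kg. Wooden grip 26 mm (its x) by 16 mm (its y), 6 to 66 mm above the origin; steel collar 32 mm across, 6 mm thick, origin at the middle of its underside; below it a 6 mm rod that jogs 14 mm toward -x and ends in a round bow in the x-z plane, open upward, mouth 22 mm wide, tip toward +x. Bow: x -17 to +18.5 mm, lowest point 111.5 mm below the origin.
- hook_seat (a point): Inner bottom of the hook's bow, on the hook's axis 105.5 mm below its origin: here the bail rests when it hangs. The tip's top is 18.5 mm above this point.
- stand: Fixed hook stand: foot 90 mm across, a post at x = +34 mm, on it two level prongs toward -x, 8 to 22 mm either side of the middle, leaving a slot 16 mm wide from x = -37 to +25 mm, open at the -x end. Tops of the prongs 130 mm above the counter; their -x ends (x = -37 to -33 mm) turn up by 6 mm. Origin at the middle of the foot's underside.
- stand_slot (a point): The hook's place: on the slot's centre line, level with the prongs' tops, x = -6 mm of the stand. The hook hangs with its collar on both prongs, rod down through the slot, bow in line with the slot (so it passes straight up and down through it), tip toward the post. At the start the hook's origin lies here, its axes as the stand's.
- scale: Fixed bench scale, 150 x 130 mm, 26 mm high, display and keys toward -x; origin at the middle of its underside.
- pan (a point): Centre of the top of the scale's round steel pan, 111 mm diameter, 40 mm above the counter.
- bung: Bystander: black rubber bung of the port, lying on the counter, 120 mm diameter, 43 mm high; origin at the middle of its underside.
- side_cutters: Bystander: side cutters with red handles, 128 mm long, lying flat.
- solder_reel: Bystander: reel of solder wire, 53 mm diameter, 66 mm high, standing.
- part_tray: Bystander: tin tray of screws, 70 x 120 mm, 19 mm high.
Not all that is in view belongs to the job. Of the things shaped like the stand, the dark steel one is meant.

How it is judged (in metres and radians):
On the way, in this order (a step that is already met when the one before it is completed fails the run):
1. the canister hangs on the hook, lifted more than 20 mm off its pedestal and rising through the port's column (within 50 mm of the port's axis) (contact force between hook and canister above 0.5 N and z of canister in the frame of cabinet above 0.052 m and horizontal distance between canister and port below 0.05 m), for 0.1 s.
2. the canister stands on the pan and the hook has let go of it (horizontal distance between canister and pan below 0.03 m and contact force between canister and scale above 0.5 N and contact force between hook and canister below 0.1 N), for 0.2 s.
At the end, for the whole second after the job is handed in: The canister stands upright (within 0.1 rad) and still on the scale's pan, its middle within 30 mm of the pan's centre; the hook hangs upright and still in its stand, collar on the prongs, within 16 mm of its place (horizontal distance between canister and pan below 0.03 m and z of canister in the frame of pan between -0.004 and 0.004 m and angle between each of canister, hook's own z axis and vertical below 0.1 rad and linear speed of each of canister, hook below 0.02 m/s and distance between hook and stand_slot below 0.016 m and z of hook in the frame of stand_slot between -0.004 and 0.004 m); the robot touches nothing.
It fails at once if the canister is touched by the gripper or arm (contact force between any of the arm, the fingers and canister above 0.5 N).
It fails at once if the canister is tipped by more than 0.6 rad (angle between canister's own z axis and vertical above 0.6 rad).
It fails at once if the canister is knocked or pulled against the cabinet with more than 15 N (contact force between canister and cabinet above 15 N).
It fails at once if the canister is dropped onto the scale (falls faster than 0.6 m/s over the pan) or pressed on it with more than 12 N (contact force between canister and scale above 12 N or (linear speed of canister above 0.6 m/s and horizontal distance between canister and pan below 0.04 m)).
It fails at once if a bystander is moved by more than 30 mm (distance of any of bung, side_cutters, solder_reel, part_tray from where it was at the start of the episode above 0.03 m).
It also fails if it takes over 67 s, if anything falls off the work surface, if the arm or the gripper's body presses on something with over 40 N, if the wrist force passes 120 N, or if a joint passes its speed limit or range.

ROBOT

A 6-joint arm with a two-finger parallel gripper is mounted at the origin on a cart in front of the work surface, level with it; the furniture and walls round the work are solid. World frame = base frame: x ahead of the robot, y to its left, z up, the work surface at z = 0. Lengths are in m, angles in degrees, forces in N, time in s.
With the tool pointing down it reaches from about 0.4 to 0.825 m from the base axis. Payload 7 kg.
Tool frame: the origin (TCP) lies on the centre line of the jaws, within the pads' length; the fingertips stand 11 mm ahead of it and the grasp point (between the pads) lies 8 mm behind it; z points along the fingers, y is the line along which they close (so a half turn about z gives the same grasp; the last joint's range is limited). The gripper opens to 88 mm and grips with 3 to 60 N. Pads are 19 mm wide; open, the fingers measure 130 mm over their backs; the gripper's body (78 mm by 193 mm) begins 47 mm behind the grasp point.
Start: joints at [-56.774, 20.546, 0.682, 0, -70.136, -16.507], TCP at [0.194, -0.646, 0.238] pointing down, gripper open.
Joint ranges: [-176.03, 176.03], [-82.01, 121.73], [-58.28, 71.71], [-173.87, 95.51], [-174.79, -0.11], [-173.66, 173.66]. Speed limits (degrees/s): [136.94, 136.94, 172.46, 180, 180, 180].

INTERFACE

Orientations are given as [roll, pitch, yaw] about the fixed x, y, z axes, in that order (R = Rz(yaw) Ry(pitch) Rx(roll)).
In Python, from plant import r, capture, camera_model, job gives the robot as it stands.
- The arm moves only by the tool drive_tool, never from a script. Its argument "increments" is a list that holds one entry, the list of rows, each a list of 5 numbers: the gripper's target within -1 to 1 (fully open at 1, half-way at 0, shut at -1), then the shift along the tool's x, y, z scaled (see below), then the turn about the tool's z scaled (see below). In form: [[[gripper, tx, ty, tz, roll], ...]]. A call has 1 to 5 rows; each row is the pose to reach, as a shift and turn from the pose commanded when the call began, along the tool's axes at that moment, turning the shorter way round; what a row does not reach only later rows make up. The controller multiplies each number of a shift by 120 mm and each number of a turn by 360 degrees. A row lasts 1/8 s, in which the tool goes at most 62.5 mm and 10.7 degrees, less where a joint would pass 70% of its speed; a pose out of reach is approached as far as the arm can. A call with a number of a shift or a turn outside -1 to 1 is refused whole. A call with a gripper value outside its range is refused whole. The fingers move at their own pace and stop on an object; "squeeze" is the grip in N (left out, the last holds). Time passes only in rows, so rows that repeat a pose let the fingers close. It gives the time, the measured TCP pose, the force, the opening and the grip force at its end, in the units of the state.
- r.get_state(): the state, without advancing time (a new reading comes with each control period).
- capture(name): name is "side" or "top"; returns the picture (400x640x3 uint8, red, green, blue); there is no depth.
- camera_model(name): a dict with "camera_matrix" (3x3 intrinsics, pixels), "k1" (the pictures are not rectified: a ray, as slopes to the right and down, at radius r is drawn at 1 + k1 r^2 times it, then the intrinsics apply), "rvec" (rotation vector, rad) and "tvec" (3), from world to camera coordinates, as OpenCV has them. Camera axes: x right, y down, z forward; pixel columns grow to the right and rows downward; lengths in m; the calibration is good to about 2 mm. A picture is of the moment at which its call begins. camera_model takes no time and is no camera call.
- job.close_job(): hands the job in; it is judged then, once.
The state is a dict: "time_s": time; "joints": joint angles; "qd": joint speeds; "joint_torque": joint torques, N m; "tcp_pos": TCP position; "eef_rot": TCP orientation; "contact_force": force on the tool from outside, world axes, zero at the start; "moment": the same for the moment, N m; "gripper_width": finger opening in m; "gripper_force": force on a finger pad.
Only numpy, scipy, OpenCV 4.12 (cv2) and the standard library are available. Lean on these libraries where they do the work, as an engineer would, in place of code of your own. Each camera call takes 0.05 s, during which the arm holds its last target. There are 200 camera calls.

## Working session

There is one attempt and no reset: what is moved stays moved. The work goes in short steps, Python scripts to look and compute and a tool call to move; the robot and the scene stay as the last step left them, time stands still between calls to the robot, and variables do not carry over. Pictures are saved under pics/ and viewed, at most 10 in all, crops included, and the job is handed in when it is done.

Besides the shell and the picture viewer there is one more tool, called by a JSON object that holds its "op" and its "data". drive_tool: Moves the arm, as the interface text tells. Its arguments: {"type":"object","properties":{"increments":{"type":"array"},"squeeze":{"type":"number"}},"required":["increments"]}

```bash
mkdir -p pics; ls; python3 - <<'E'
from plant import r,capture,camera_model,job
import cv2
for n in("side","top"):
    im=capture(n); cv2.imwrite(f"pics/{n}0.png",im[:,:,::-1]); m=camera_model(n); print(n,{k:(v.tolist() if hasattr(v,'tolist') else v) for k,v in m.items()})
print(r.get_state())
E
```

```text
pics
side {'camera_matrix': [[385.8796846330359, 0.0, 317.6563889552295], [0.0, 385.8796846330359, 190.15317595646854], [0.0, 0.0, 1.0]], 'k1': -0.05712740850537815, 'rvec': [0.2712230378922342, -2.783532309196462, 1.2481529955267607], 'tvec': [0.5380882413690762, 0.18545175411568837, 1.1237969105966292]}
top {'camera_matrix': [[416.6680323336565, 0.0, 327.9898617570101], [0.0, 416.6680323336565, 192.4800653194792], [0.0, 0.0, 1.0]], 'k1': -0.010132976610370836, 'rvec': [2.1913024542031754, -2.1455612033137386, 0.11472669698092249], 'tvec': [-0.058539182634444055, 0.5700409489306747, 1.2364800992220342]}
{'time_s': 0.1, 'joints': array([-5.67741251e+01,  2.05883601e+01,  6.39607434e-01, -1.55308428e-02,
       -7.01334317e+01, -1.65069233e+01]), 'qd': array([-0.04692081, -0.09870179,  0.10640673, -0.00767413,  0.01870122,
        0.04433012]), 'joint_torque': array([-2.25073003e-03, -5.84162021e+01,  2.93750185e+01,  7.01541245e+00,
        1.01557889e-02, -5.59176624e-05]), 'tcp_pos': array([ 0.19403847, -0.64609668,  0.2367161 ]), 'eef_rot': array([ 1.79917054e+02, -9.35404398e-03, -1.63286330e+02]), 'contact_force': array([ 0.54527336,  0.08686743, -0.20139777]), 'moment': array([0.06270141, 0.02521487, 0.01749572]), 'gripper_force': 0.0, 'gripper_width': 0.08792764534144196}
```

View pics/side0.png

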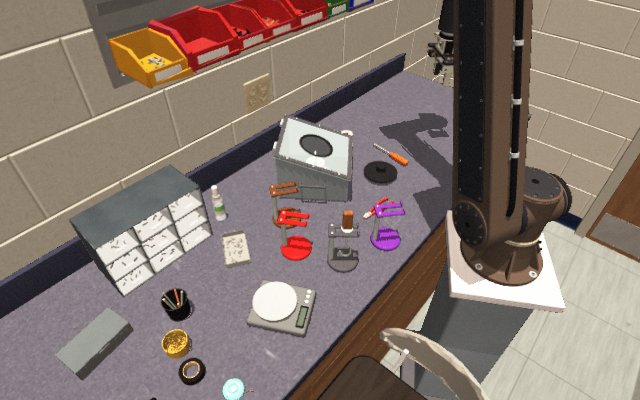

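View pics/top0.png

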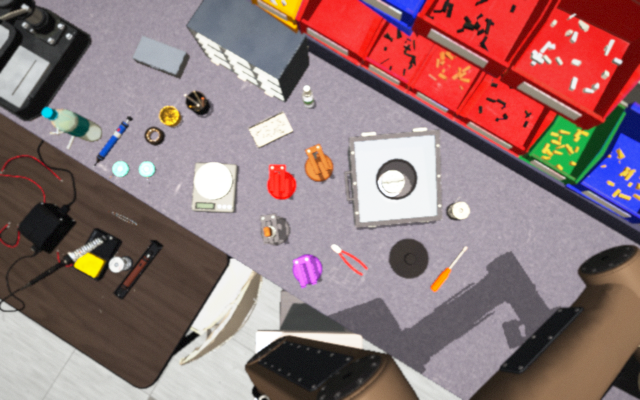

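The side view shows the dark stand with the hook (grip at about 348,220), the scale (280,305) and the cabinet (315,155). The top view shows the scale pan (213,181), the stand (273,230) and the port (396,179). I'll enlarge these areas next.

```bash
cat > h.py <<'E'
import numpy as np, cv2
from plant import r,capture,camera_model,job
def cam(n):
    m=camera_model(n);K=np.array(m['camera_matrix']);R=cv2.Rodrigues(np.array(m['rvec'],float))[0];return K,m['k1'],R,np.array(m['tvec'],float).ravel()
def proj(n,P):
    K,k,R,t=cam(n);P=np.atleast_2d(P);c=P@R.T+t;s=c[:,:2]/c[:,2:];s=s*(1+k*(s**2).sum(1,keepdims=True));return s@K[:2,:2].T+K[:2,2]
def ray(n,uv):
    K,k,R,t=cam(n);d=(np.array(uv,float)-K[:2,2])/K[0,0];s=d.copy()
    for _ in range(20): s=d/(1+k*(s@s))
    v=R.T@np.array([*s,1]);return -R.T@t,v
def onz(n,uv,z):
    o,v=ray(n,uv);return o+v*(z-o[2])/v[2]
def tri(uvs,uvt):
    o1,a=ray("side",uvs);o2,b=ray("top",uvt);a/=np.linalg.norm(a);b/=np.linalg.norm(b)
    s=np.linalg.lstsq(np.c_[a,-b],o2-o1,rcond=None)[0];p,q=o1+s[0]*a,o2+s[1]*b;return (p+q)/2,np.linalg.norm(p-q)
E
python3 - <<'E'
from h import *
T=cv2.imread("pics/top0.png");S=cv2.imread("pics/side0.png")
def c(I,x,y,w,h,f): return cv2.resize(I[y:y+h,x:x+w],(w*f,h*f),interpolation=cv2.INTER_CUBIC)
a=np.zeros((600,800,3),np.uint8)
for (X,Y,im) in [(0,0,c(T,345,125,100,75,4)),(400,0,c(T,245,205,50,37,8)),(0,300,c(S,270,115,100,75,4)),(400,300,c(S,315,200,50,37*2,4)),(600,300,c(T,190,158,50,60,4))]:
    a[Y:Y+im.shape[0],X:X+im.shape[1]]=im[:600-Y,:800-X]
cv2.imwrite("pics/a.png",a)
for n in("side","top"):
    K,k,R,t=cam(n);print(n,-R.T@t)
print(onz("top",(213,181),.04),onz("top",(396,179),.14),onz("top",(273,230),.13))
E
```

```text
side [0.3902299  0.80613642 0.8858417 ]
top [ 0.43937653 -0.04603122  1.28921912]
[0.59759328 0.30181566 0.04      ] [ 0.60137159 -0.23500637  0.14      ] [0.4529201 0.1036856 0.13     ]
```

View pics/a.png

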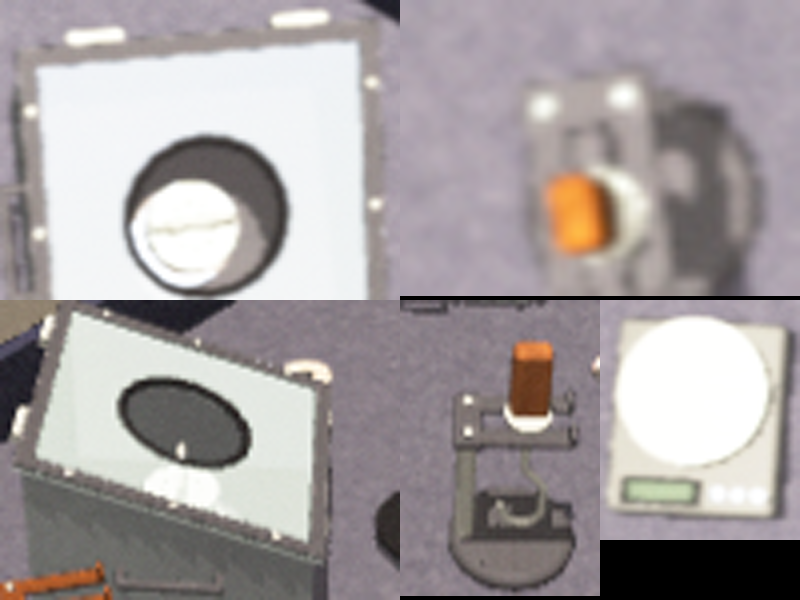

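The crops show the port lip (top view, centre about 396.6,179) and the canister with its bail line around (393.5,182). They also show the stand with its bolts to +x and the hook hanging in it.

```bash
python3 - <<'E'
from h import *
np.set_printoptions(precision=4,suppress=True)
bl=tri((332,232.5),(263.1,218.1));br=tri((332,225.25),(272.75,217.25));print("bolts",bl,br)
print("bail peak",tri((315.2,150.7),(393.5,182)))
a=onz("top",(345+150/4,125+235/4),.06);b=onz("top",(345+238/4,125+222/4),.06);print("bail ends",a,b,np.degrees(np.arctan2(-(a-b)[0],(a-b)[1])))
T=cv2.imread("pics/top0.png");S=cv2.imread("pics/side0.png")
g=cv2.cvtColor(T,cv2.COLOR_BGR2GRAY)
# pan ellipse
def blob(I,m,x,y,w,h):
    q=np.zeros_like(m);q[y:y+h,x:x+w]=m[y:y+h,x:x+w];n,l,s,c=cv2.connectedComponentsWithStats(q);i=1+s[1:,4].argmax();
    return c[i],s[i],cv2.fitEllipse(max(cv2.findContours((l==i).astype(np.uint8),0,1)[0],key=len))
m=(g>235).astype(np.uint8);c,s,e=blob(T,m,190,158,50,40);print("pan top",c,e,onz("top",e[0],.04))
gs=cv2.cvtColor(S,cv2.COLOR_BGR2GRAY);m=(gs>235).astype(np.uint8);c,s,e=blob(S,m,245,275,60,50);print("pan side",c,e,onz("side",e[0],.04))
for n,I in(("top",T),("side",S)):
    hsv=cv2.cvtColor(I,cv2.COLOR_BGR2HSV);m=((hsv[...,0]<16)&(hsv[...,1]>150)).astype(np.uint8)
    x,y,w,h=(255,215,30,30) if n=="top" else (335,203,25,30)
    c,s,e=blob(I,m,x,y,w,h);print("grip",n,c,s,e)
    print("grip axis",onz(n,c,.166))
print("port top",onz("top",(345+206.5/4,125+215/4),.142), "side",onz("side",(270+184/4,115+121/4),.142))
# cabinet corners top view roof
print(proj("top",[[.6,-.235,.14],[.6,-.225,.14],[.61,-.235,.14]]))
E
```

```text
bolts (array([0.4847, 0.132 , 0.1319]), np.float64(0.0009490839574885526)) (array([0.4884, 0.1055, 0.131 ]), np.float64(0.0005126624172214608))
bail peak (array([ 0.5988, -0.2308,  0.1209]), np.float64(0.006829364591877902))
bail ends [ 0.5975 -0.208   0.06  ] [ 0.6087 -0.2735  0.06  ] 9.666423219084335
pan top [212.4807 180.2064] ((212.48672485351562, 180.20709228515625), (35.27497100830078, 37.463409423828125), 69.2533950805664) [0.6    0.3035 0.04  ]
pan side [274.3292 300.4853] ((274.3223571777344, 300.4798583984375), (36.83596420288086, 42.81028366088867), 75.70088195800781) [0.5994 0.3031 0.04  ]
grip top [267.3636 230.7273] [264 227   7   9  33] ((266.9624938964844, 231.1093292236328), (5.9046196937561035, 8.638740539550781), 167.16860961914062)
grip axis [0.4502 0.1141 0.166 ]
grip side [347.5032 219.3376] [343 211  10  18 157] ((347.4834289550781, 219.30735778808594), (9.15045166015625, 20.373807907104492), 5.076545238494873)
grip axis [0.4482 0.1097 0.166 ]
port top [ 0.6018 -0.2364  0.142 ] side [ 0.5999 -0.233   0.142 ]
[[395.9958 179.4881]
 [392.4069 179.4119]
 [396.0096 175.9317]]
```

```bash
cat > ov.py <<'E'
from h import *
def Rz(p,y,P): c,s=np.cos(np.radians(y)),np.sin(np.radians(y));return np.array(P)@np.array([[c,-s,0],[s,c,0],[0,0,1]]).T+p
t=np.linspace(0,2*np.pi,60)
def circ(r,z): return np.c_[r*np.cos(t),r*np.sin(t),z+0*t]
def can(p,y): return [Rz(p,y,circ(.032,.036)),Rz(p,y,[[0,-.028,.036],[0,-.028,.055],[0,0,.077],[0,.028,.055],[0,.028,.036]])]
def stand(p,y): # slot point
    L=[]
    for s in(-1,1):
        L.append(Rz(p,y,[[-.031,s*.008,0],[.04,s*.008,0],[.04,s*.022,0],[-.031,s*.022,0],[-.031,s*.008,0]]))
    g=lambda z:[[-.013,-.008,z],[.013,-.008,z],[.013,.008,z],[-.013,.008,z],[-.013,-.008,z]]
    return L+[Rz(p,y,g(.066)),Rz(p,y,g(.006)),Rz(p,y,circ(.016,.006)),Rz(p,y,[[0,0,-.006],[-.014,0,-.03],[-.014,0,-.095],[0,0,-.1085],[.0155,0,-.09]])]
def draw(n,I,win,f,curves):
    x,y,w,h=win;J=cv2.resize(I[y:y+h,x:x+w],(w*f,h*f),interpolation=cv2.INTER_CUBIC);K=J.copy()
    for c,col in curves: cv2.polylines(K,[np.round(((proj(n,c)-[x,y]+.5)*f-.5)*16).astype(int)],False,col,1,cv2.LINE_AA,4)
    return J,K
E
python3 - <<'E'
from ov import *
T=cv2.imread("pics/top0.png");S=cv2.imread("pics/side0.png")
pc=np.array([.603,-.238,.032]);ps=np.array([.4475,.1125,.130]);y=(0,255,0);R=(0,0,255)
cc=[(c,y) for c in can(pc,9.7)]+[(Rz(pc,0,circ(.038,0)),R)];ss=[(c,y) for c in stand(ps,7)]
a=np.zeros((600,800,3),np.uint8)
def put(X,Y,im): a[Y:Y+im.shape[0],X:X+im.shape[1]]=im
def pair(n,I,win,f,cv,X,Y):
    J,K=draw(n,I,win,f,cv);put(X,Y,J);put(X+J.shape[1],Y,K)
pair("top",T,(372,155,40,60),5,cc,0,0)
pair("side",S,(296,130,40,60),5,cc,400,0)
pair("top",T,(252,212,32,48),6,ss,0,300)
pair("side",S,(325,205,40,60),5,ss,400,300)
cv2.imwrite("pics/b.png",a)
E
```

```text
(no output)
```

View pics/b.png

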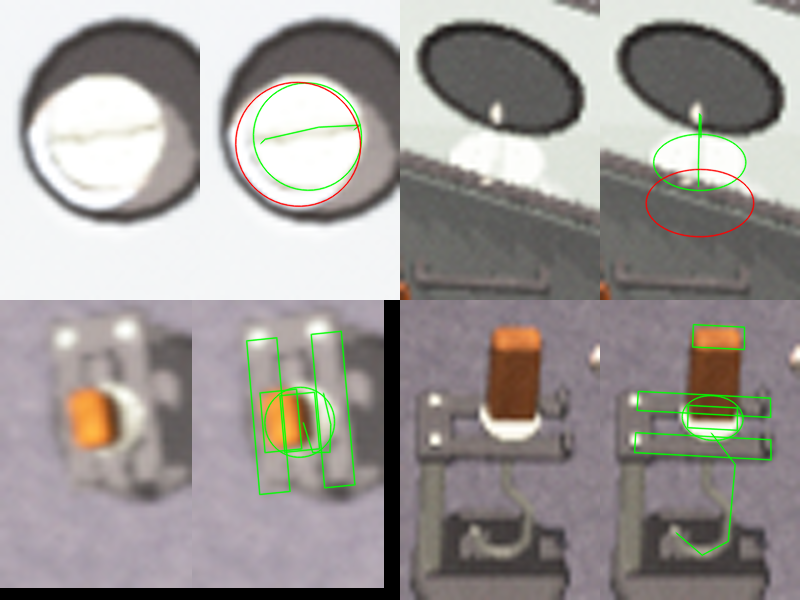

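The overlay shows the models within 2 mm of the picture. My corrected estimates are canister (0.605,-0.2375) at yaw about 5°, hook slot (0.449,0.1135) at yaw about 8°, and pan (0.600,0.303). Next I move to the stand.

{"op": "drive_tool", "data": {"increments": [[[1, -0.46, 0.08, 0, 0.024], [1, -0.92, 0.16, 0, 0.024], [1, -0.92, 0.16, 0, 0.024]]]}}

```text
time_s: 0.48
tcp_pos: [0.2974, -0.5946, 0.2371]
eef_rot: [180.0, 0.0, -171.7]
contact_force: [-0.6, -0.3, 0.4]
gripper_width: 0.0875
gripper_force: 0.0
```

{"op": "drive_tool", "data": {"increments": [[[1, -0.17, 0.47, 0, 0], [1, -0.35, 0.945, 0, 0], [1, -0.35, 0.945, 0, 0]]]}}

```text
time_s: 0.85
tcp_pos: [0.32, -0.4753, 0.238]
eef_rot: [180.0, 0.0, -171.8]
contact_force: [0.7, -0.5, 0.3]
gripper_width: 0.0879
gripper_force: 0.0
```

{"op": "drive_tool", "data": {"increments": [[[1, -0.17, 0.47, 0, 0], [1, -0.35, 0.945, 0, 0], [1, -0.35, 0.945, 0, 0]]]}}

```text
time_s: 1.23
tcp_pos: [0.346, -0.3578, 0.238]
eef_rot: [-180.0, 0.1, -171.7]
contact_force: [0.9, -0.1, 0.9]
gripper_width: 0.0875
gripper_force: 0.0
```

{"op": "drive_tool", "data": {"increments": [[[1, -0.17, 0.47, 0, 0], [1, -0.35, 0.945, 0, 0], [1, -0.35, 0.945, 0, 0]]]}}

```text
time_s: 1.6
tcp_pos: [0.3722, -0.2398, 0.2379]
eef_rot: [-180.0, 0.1, -171.7]
contact_force: [-0.6, -0.7, -0.5]
gripper_width: 0.0876
gripper_force: 0.0
```

{"op": "drive_tool", "data": {"increments": [[[1, -0.17, 0.47, 0, 0], [1, -0.35, 0.945, 0, 0], [1, -0.35, 0.945, 0, 0]]]}}

```text
time_s: 1.98
tcp_pos: [0.3982, -0.1217, 0.2379]
eef_rot: [-180.0, 0.0, -171.7]
contact_force: [-0.5, 0.3, 0.5]
gripper_width: 0.0878
gripper_force: 0.0
```

{"op": "drive_tool", "data": {"increments": [[[1, -0.17, 0.47, 0, 0], [1, -0.35, 0.94, 0, 0], [1, -0.35, 0.94, 0, 0]]]}}

```text
time_s: 2.35
tcp_pos: [0.424, -0.0047, 0.2375]
eef_rot: [-180.0, -0.0, -171.8]
contact_force: [0.0, -0.0, -0.6]
gripper_width: 0.0879
gripper_force: 0.0
```

{"op": "drive_tool", "data": {"increments": [[[1, -0.17, 0.47, 0, 0], [1, -0.35, 0.94, 0, 0], [1, -0.35, 0.94, 0, 0], [1, -0.35, 0.94, 0, 0]]]}}

```text
time_s: 2.85
tcp_pos: [0.4488, 0.1099, 0.2371]
eef_rot: [-179.9, -0.1, -172.0]
contact_force: [0.8, -0.4, 0.3]
gripper_width: 0.0875
gripper_force: 0.0
```

{"op": "drive_tool", "data": {"increments": [[[1, 0, 0, 0.2, 0], [1, 0, 0, 0.4, 0], [1, 0, 0, 0.617, 0], [1, 0, 0, 0.617, 0]]]}}

```text
time_s: 3.35
tcp_pos: [0.4474, 0.1089, 0.1622]
eef_rot: [-179.9, -0.2, -172.1]
contact_force: [0.7, 0.5, 0.6]
gripper_width: 0.0879
gripper_force: 0.0
```

```bash
python3 - <<'E'
from ov import *
T=capture("top")[:,:,::-1].copy();S=capture("side")[:,:,::-1].copy()
print(r.get_state()['tcp_pos'])
ps=np.array([.449,.1135,.130]);ss=[(c,(0,255,0)) for c in stand(ps,8)]
a=np.hstack([np.hstack(draw(n,I,w,5,ss)) for n,I,w in(("top",T,(245,200,40,60)),("side",S,(325,195,40,60)))])
cv2.imwrite("pics/c.png",a)
E
```

```text
[0.44893604 0.11041616 0.16431113]
```

View pics/c.png

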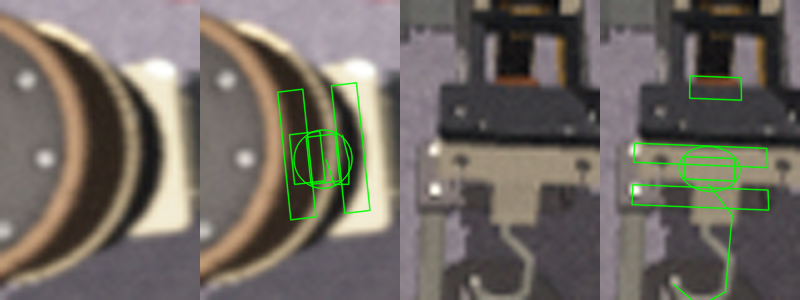

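The gripper straddles the grip (side view, orange grip top at about 517,80 in the crop). I shift slightly to +y and close.

{"op": "drive_tool", "data": {"increments": [[[1, 0, 0.02, 0, 0], [-1, 0, 0.02, 0, 0], [-1, 0, 0.02, 0, 0], [-1, 0, 0.02, 0, 0], [-1, 0, 0.02, 0, 0]]], "squeeze": 40}}

```text
time_s: 4.08
tcp_pos: [0.448, 0.114, 0.1636]
eef_rot: [-180.0, 0.0, -171.9]
contact_force: [0.1, -0.0, 0.1]
gripper_width: 0.053
gripper_force: 0.0
```

{"op": "drive_tool", "data": {"increments": [[[-1, 0, 0, 0, 0], [-1, 0, 0, 0, 0], [-1, 0, 0, 0, 0]]]}}

```text
time_s: 4.45
tcp_pos: [0.4481, 0.1139, 0.1635]
eef_rot: [-180.0, -0.0, -171.9]
contact_force: [0.0, -0.1, -0.7]
gripper_width: 0.0232
gripper_force: 0.0
```

{"op": "drive_tool", "data": {"increments": [[[-1, 0, 0, 0, 0], [-1, 0, 0, 0, 0], [-1, 0, 0, 0, 0], [-1, 0, 0, 0, 0]]]}}

```text
time_s: 4.95
tcp_pos: [0.448, 0.114, 0.1634]
eef_rot: [180.0, -0.0, -171.9]
contact_force: [-0.1, -0.1, -0.5]
gripper_width: 0.0162
gripper_force: 40.0
```

```bash
python3 - <<'E'
from h import *
for _ in range(3): s=r.get_state();print(s['tcp_pos'],s['eef_rot'],s['gripper_width'],s['gripper_force'],s['contact_force'])
E
```

```text
[0.44802689 0.1139558  0.16344834] [ 1.79998735e+02 -7.71165780e-03 -1.71922418e+02] 0.01615662288793103 39.99884068965912 [-0.093091   -0.13489087 -0.51590086]
[0.44802689 0.1139558  0.16344834] [ 1.79998735e+02 -7.71165780e-03 -1.71922418e+02] 0.01615662288793103 39.99884068965912 [-0.093091   -0.13489087 -0.51590086]
[0.44802689 0.1139558  0.16344834] [ 1.79998735e+02 -7.71165780e-03 -1.71922418e+02] 0.01615662288793103 39.99884068965912 [-0.093091   -0.13489087 -0.51590086]
```

{"op": "drive_tool", "data": {"increments": [[[-1, 0, 0, -0.2, 0], [-1, 0, 0, -0.4, 0], [-1, 0, 0, -0.6, 0], [-1, 0, 0, -0.8, 0]]]}}

```text
time_s: 5.45
tcp_pos: [0.448, 0.1139, 0.2603]
eef_rot: [180.0, -0.0, -171.9]
contact_force: [0.0, 0.1, -1.3]
gripper_width: 0.0159
gripper_force: 40.0
```

{"op": "drive_tool", "data": {"increments": [[[-1, 0, 0, -0.3, 0], [-1, 0, 0, -0.6, 0], [-1, 0, 0, -0.8, 0], [-1, 0, 0, -0.8, 0]]]}}

```text
time_s: 5.95
tcp_pos: [0.4487, 0.1143, 0.3573]
eef_rot: [179.9, 0.2, -171.9]
contact_force: [-0.0, 0.1, -1.6]
gripper_width: 0.0162
gripper_force: 40.0
```

{"op": "drive_tool", "data": {"increments": [[[-1, -0.05, -0.25, 0, 0], [-1, -0.11, -0.5, 0, 0], [-1, -0.163, -0.77, 0, 0]]]}}

```text
time_s: 6.32
tcp_pos: [0.4802, 0.0244, 0.3543]
eef_rot: [-180.0, -0.1, -171.9]
contact_force: [0.3, 0.0, -1.3]
gripper_width: 0.0159
gripper_force: 40.0
```

{"op": "drive_tool", "data": {"increments": [[[-1, -0.05, -0.25, 0, 0], [-1, -0.11, -0.5, 0, 0], [-1, -0.163, -0.77, 0, 0]]]}}

```text
time_s: 6.7
tcp_pos: [0.5126, -0.0644, 0.3542]
eef_rot: [180.0, -0.1, -171.9]
contact_force: [-0.1, 0.8, -1.3]
gripper_width: 0.0157
gripper_force: 40.0
```

{"op": "drive_tool", "data": {"increments": [[[-1, -0.05, -0.25, 0, 0], [-1, -0.11, -0.5, 0, 0], [-1, -0.163, -0.77, 0, 0]]]}}

```text
time_s: 7.08
tcp_pos: [0.5451, -0.153, 0.3541]
eef_rot: [180.0, -0.1, -171.9]
contact_force: [-0.3, -0.1, -0.8]
gripper_width: 0.0159
gripper_force: 40.0
```

{"op": "drive_tool", "data": {"increments": [[[-1, -0.05, -0.25, 0, 0], [-1, -0.11, -0.5, 0, 0], [-1, -0.163, -0.77, 0, 0], [-1, -0.163, -0.77, 0, 0], [-1, -0.163, -0.77, 0, 0]]]}}

```text
time_s: 7.7
tcp_pos: [0.5771, -0.2408, 0.3543]
eef_rot: [180.0, -0.1, -172.0]
contact_force: [-0.7, 0.0, -1.3]
gripper_width: 0.0157
gripper_force: 40.0
```

```bash
cat >> ov.py <<'E'
def hook(p,y):
    a=np.linspace(-np.pi,0.05,20);bow=[[.0+.0155*np.cos(q),0,-.093+.0155*np.sin(q)] for q in a]
    return [Rz(p,y,circ(.016,.0)),Rz(p,y,[[0,0,0],[0,0,-.02],[-.0155,0,-.045]]+bow)]
E
python3 - <<'E'
from ov import *
T=capture("top")[:,:,::-1].copy();S=capture("side")[:,:,::-1].copy()
s=r.get_state();p=s['tcp_pos'];print(p,s['eef_rot'])
cv2.imwrite("pics/s_d.png",S);cv2.imwrite("pics/t_d.png",T)
pc=np.array([.605,-.2375,.032])
cc=[(c,(0,0,255)) for c in can(pc,5)]+[(c,(0,255,0)) for c in hook(p-[0,0,.0335],180+s['eef_rot'][2])]
a=np.vstack([np.hstack(draw(n,I,w,5,cc)) for n,I,w in(("top",T,(350,140,80,60)),("side",S,(280,105,80,60)))])
cv2.imwrite("pics/d.png",a)
E
```

```text
[ 0.57722564 -0.2402949   0.35521442] [ 1.79982830e+02 -2.19189563e-02 -1.71884910e+02]
```

View pics/d.png

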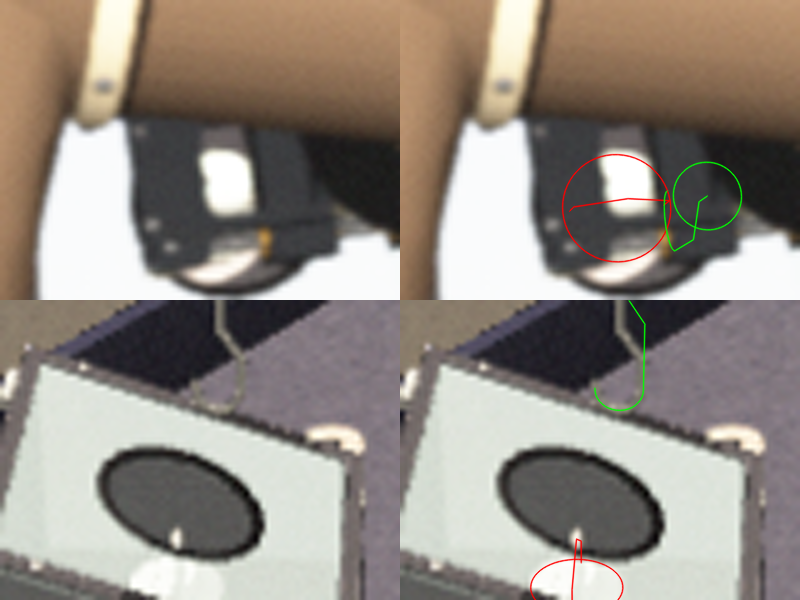

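The hook overlay matches the side view (bow at about 217,400 in the crop, bail tip at 176,540). The hook is about 27 mm in front of the bail, so I descend.

{"op": "drive_tool", "data": {"increments": [[[-1, 0, 0, 0.2, 0], [-1, 0, 0, 0.4, 0], [-1, 0, 0, 0.6, 0], [-1, 0, 0, 0.75, 0], [-1, 0, 0, 0.75, 0]]]}}

```text
time_s: 8.43
tcp_pos: [0.5767, -0.24, 0.2644]
eef_rot: [179.9, -0.1, -171.9]
contact_force: [0.2, 0.1, -0.4]
gripper_width: 0.016
gripper_force: 40.0
```

{"op": "drive_tool", "data": {"increments": [[[-1, 0, 0, 0.12, 0], [-1, 0, 0, 0.24, 0], [-1, 0, 0, 0.375, 0], [-1, 0, 0, 0.375, 0], [-1, 0, 0, 0.375, 0]]]}}

```text
time_s: 9.05
tcp_pos: [0.5777, -0.2412, 0.2207]
eef_rot: [-180.0, 0.0, -171.9]
contact_force: [1.0, 0.6, -1.2]
gripper_width: 0.0157
gripper_force: 40.0
```

```bash
python3 - <<'E'
from ov import *
S=capture("side")[:,:,::-1].copy()
s=r.get_state();p=s['tcp_pos'];print(p,s['eef_rot'],s['contact_force'])
pc=np.array([.605,-.2375,.032])
cc=[(c,(0,0,255)) for c in can(pc,5)]+[(c,(0,255,0)) for c in hook(p-[0,0,.0335],180+s['eef_rot'][2])]
a=np.hstack(draw("side",S,(290,120,50,60),8,cc))
cv2.imwrite("pics/e.png",a)
E
```

```text
[ 0.5778426  -0.24118118  0.22099794] [-1.79972907e+02  3.59049735e-02 -1.71916429e+02] [ 0.40406197  0.57382413 -0.66838846]
```

View pics/e.png

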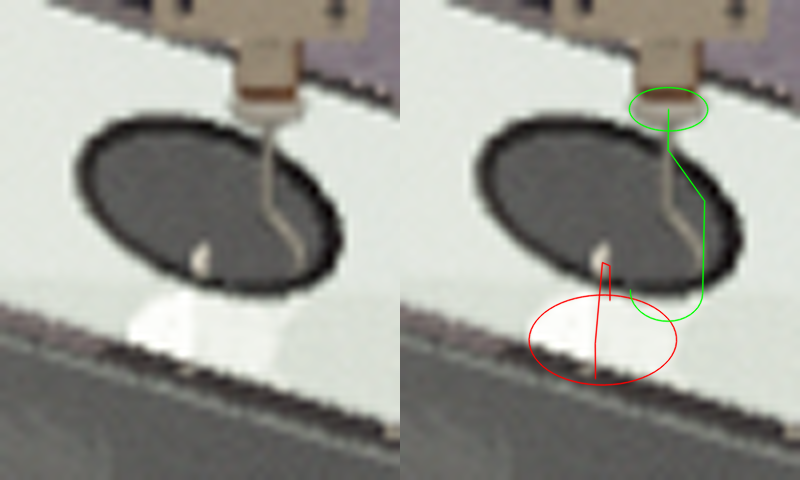

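The picture shows the bail tip at (202,258) and the hook rod inside the port at (268,180), clear of the lip. I lower 2 mm and slide under the bail.

{"op": "drive_tool", "data": {"increments": [[[-1, 0, 0, 0.018, 0], [-1, -0.08, -0.005, 0.018, 0], [-1, -0.16, -0.01, 0.018, 0], [-1, -0.225, -0.013, 0.018, 0], [-1, -0.225, -0.013, 0.018, 0]]]}}

```text
time_s: 9.72
tcp_pos: [0.6051, -0.2386, 0.2179]
eef_rot: [180.0, -0.0, -171.9]
contact_force: [0.5, 0.6, -1.1]
gripper_width: 0.0158
gripper_force: 40.0
```

{"op": "drive_tool", "data": {"increments": [[[-1, 0, 0, -0.04, 0], [-1, 0, 0, -0.08, 0], [-1, 0, 0, -0.12, 0], [-1, 0, 0, -0.16, 0], [-1, 0, 0, -0.16, 0]]]}}

```text
time_s: 10.35
tcp_pos: [0.6046, -0.2388, 0.2383]
eef_rot: [-180.0, 0.1, -171.9]
contact_force: [0.1, -0.5, -1.8]
gripper_width: 0.0161
gripper_force: 40.0
```

{"op": "drive_tool", "data": {"increments": [[[-1, 0, 0, -0.04, 0], [-1, 0, 0, -0.08, 0], [-1, 0, 0, -0.12, 0], [-1, 0, 0, -0.12, 0], [-1, 0, 0, -0.12, 0]]]}}

```text
time_s: 10.98
tcp_pos: [0.6043, -0.2387, 0.2517]
eef_rot: [180.0, -0.0, -171.9]
contact_force: [0.3, 0.0, -2.6]
gripper_width: 0.0159
gripper_force: 40.0
```

```bash
python3 - <<'E'
from ov import *
S=capture("side")[:,:,::-1].copy()
s=r.get_state();p=s['tcp_pos'];print(p,s['contact_force'],s['moment'])
a=np.hstack(draw("side",S,(290,110,50,60),8,[(c,(0,0,255)) for c in can(p-[0,0,.213],5)]))
cv2.imwrite("pics/f.png",a)
E
```

```text
[ 0.6042756  -0.23867294  0.25163435] [-0.7531236   0.83533309 -3.39070374] [-0.00694522  0.03381922  0.00468096]
```

View pics/f.png

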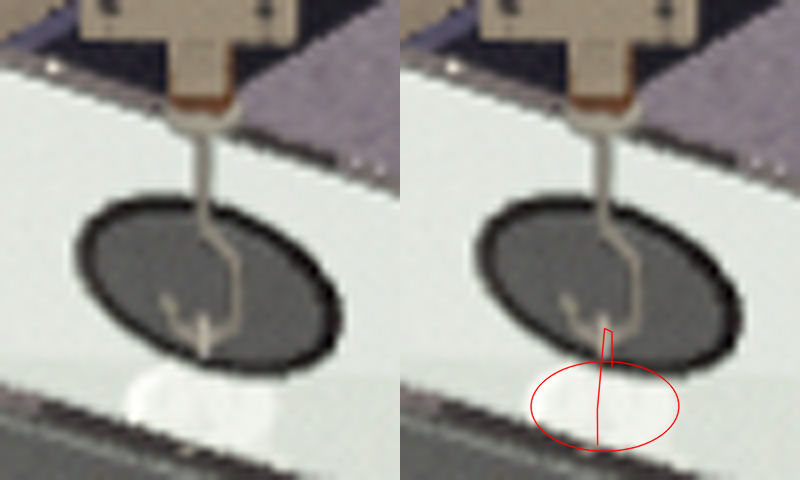

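The bail peak sits in the hook's bow at (203,335), and the wrist force shows the canister's weight being taken up. I lift it slowly, centring it in the port.

{"op": "drive_tool", "data": {"increments": [[[-1, 0.003, 0.005, -0.05, 0], [-1, 0.006, 0.01, -0.1, 0], [-1, 0.01, 0.015, -0.16, 0], [-1, 0.014, 0.02, -0.22, 0], [-1, 0.014, 0.02, -0.28, 0]]]}}

```text
time_s: 11.65
tcp_pos: [0.6024, -0.2365, 0.2863]
eef_rot: [-180.0, 0.0, -171.9]
contact_force: [0.4, 0.8, -4.0]
gripper_width: 0.0157
gripper_force: 40.0
```

{"op": "drive_tool", "data": {"increments": [[[-1, 0, 0, -0.07, 0], [-1, 0, 0, -0.14, 0], [-1, 0, 0, -0.21, 0], [-1, 0, 0, -0.28, 0], [-1, 0, 0, -0.35, 0]]]}}

```text
time_s: 12.28
tcp_pos: [0.6024, -0.2366, 0.3281]
eef_rot: [180.0, 0.0, -171.9]
contact_force: [-0.3, 0.6, -2.8]
gripper_width: 0.0161
gripper_force: 40.0
```

{"op": "drive_tool", "data": {"increments": [[[-1, 0, 0, -0.08, 0], [-1, 0, 0, -0.16, 0], [-1, 0, 0, -0.24, 0], [-1, 0, 0, -0.32, 0], [-1, 0, 0, -0.4, 0]]]}}

```text
time_s: 12.9
tcp_pos: [0.6024, -0.2366, 0.3762]
eef_rot: [180.0, 0.0, -171.9]
contact_force: [0.3, 0.9, -4.3]
gripper_width: 0.0155
gripper_force: 40.0
```

{"op": "drive_tool", "data": {"increments": [[[-1, 0, 0, -0.1, 0], [-1, 0, 0, -0.2, 0], [-1, 0, 0, -0.3, 0], [-1, 0, 0, -0.36, 0], [-1, 0, 0, -0.36, 0]]]}}

```text
time_s: 13.52
tcp_pos: [0.6026, -0.2368, 0.4199]
eef_rot: [-180.0, 0.1, -171.9]
contact_force: [-1.8, 0.6, -3.6]
gripper_width: 0.0157
gripper_force: 40.0
```

```bash
python3 - <<'E'
from ov import *
S=capture("side")[:,:,::-1].copy();T=capture("top")[:,:,::-1].copy()
s=r.get_state();p=s['tcp_pos'];print(p,s['eef_rot'],s['contact_force'],s['moment'])
c=[(c,(0,0,255)) for c in can(p-[0,0,.213],5)]
a=np.hstack([draw("side",S,(270,60,80,120),5,c)[1],draw("top",T,(345,100,80,120),5,c)[1]])
cv2.imwrite("pics/g.png",a)
E
```

```text
[ 0.60262538 -0.23684214  0.41956947] [-1.79948409e+02  6.47622102e-02 -1.71926424e+02] [-1.62268399  1.87672927 -0.28621161] [ 0.04558478  0.30115894 -0.05094734]
```

View pics/g.png

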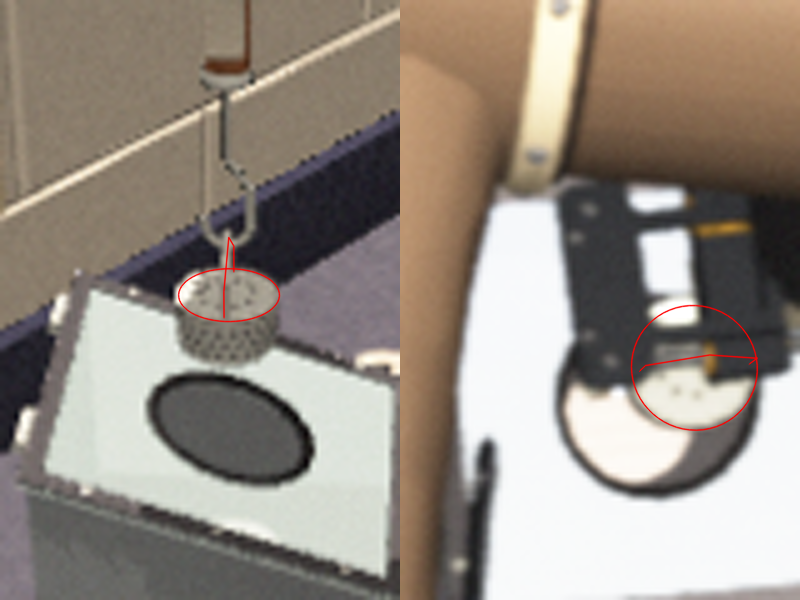

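The canister hangs upright, clear above the port (side crop, about 228,310). I carry it to the pan.

{"op": "drive_tool", "data": {"increments": [[[-1, -0.01, 0.08, 0, 0], [-1, -0.03, 0.22, 0, 0], [-1, -0.06, 0.42, 0, 0], [-1, -0.09, 0.65, 0, 0], [-1, -0.123, 0.89, 0, 0]]]}}

```text
time_s: 14.25
tcp_pos: [0.6018, -0.1268, 0.4184]
eef_rot: [180.0, -0.0, -171.9]
contact_force: [1.0, 0.7, -3.7]
gripper_width: 0.0158
gripper_force: 40.0
```

{"op": "drive_tool", "data": {"increments": [[[-1, -0.033, 0.24, 0, 0], [-1, -0.066, 0.48, 0, 0], [-1, -0.1, 0.72, 0, 0], [-1, -0.128, 0.93, 0, 0]]]}}

```text
time_s: 14.75
tcp_pos: [0.6011, -0.0138, 0.4185]
eef_rot: [180.0, -0.0, -171.9]
contact_force: [-0.2, 0.6, -3.3]
gripper_width: 0.0156
gripper_force: 40.0
```

{"op": "drive_tool", "data": {"increments": [[[-1, -0.033, 0.24, 0, 0], [-1, -0.066, 0.48, 0, 0], [-1, -0.1, 0.72, 0, 0], [-1, -0.128, 0.93, 0, 0]]]}}

```text
time_s: 15.25
tcp_pos: [0.6004, 0.0987, 0.4185]
eef_rot: [180.0, -0.0, -171.9]
contact_force: [-0.5, -0.8, -3.3]
gripper_width: 0.0157
gripper_force: 40.0
```

{"op": "drive_tool", "data": {"increments": [[[-1, -0.033, 0.24, 0, 0], [-1, -0.066, 0.48, 0, 0], [-1, -0.1, 0.72, 0, 0], [-1, -0.128, 0.93, 0, 0]]]}}

```text
time_s: 15.75
tcp_pos: [0.5999, 0.2112, 0.4185]
eef_rot: [180.0, -0.0, -171.9]
contact_force: [-0.1, -0.2, -3.4]
gripper_width: 0.0157
gripper_force: 40.0
```

{"op": "drive_tool", "data": {"increments": [[[-1, -0.03, 0.22, 0, 0], [-1, -0.058, 0.42, 0, 0], [-1, -0.08, 0.58, 0, 0], [-1, -0.1, 0.7, 0, 0], [-1, -0.106, 0.776, 0, 0]]]}}

```text
time_s: 16.38
tcp_pos: [0.6002, 0.3038, 0.4185]
eef_rot: [-180.0, -0.0, -171.9]
contact_force: [-0.3, -0.4, -3.9]
gripper_width: 0.0159
gripper_force: 40.0
```

{"op": "drive_tool", "data": {"increments": [[[-1, 0, 0, 0, 0], [-1, 0, 0, 0, 0], [-1, 0, 0, 0, 0], [-1, 0, 0, 0, 0], [-1, 0, 0, 0, 0]]]}}

```text
time_s: 17.0
tcp_pos: [0.6002, 0.3029, 0.4189]
eef_rot: [180.0, 0.0, -171.9]
contact_force: [0.4, 0.5, -3.4]
gripper_width: 0.0155
gripper_force: 40.0
```

{"op": "drive_tool", "data": {"increments": [[[-1, 0, 0, 0.1, 0], [-1, 0, 0, 0.25, 0], [-1, 0, 0, 0.42, 0], [-1, 0, 0, 0.58, 0], [-1, 0, 0, 0.74, 0]]]}}

```text
time_s: 17.62
tcp_pos: [0.5998, 0.303, 0.3283]
eef_rot: [-180.0, -0.1, -171.9]
contact_force: [0.5, 0.8, -4.4]
gripper_width: 0.0157
gripper_force: 40.0
```

{"op": "drive_tool", "data": {"increments": [[[-1, 0, 0, 0.15, 0], [-1, 0, 0, 0.28, 0], [-1, 0, 0, 0.39, 0], [-1, 0, 0, 0.48, 0], [-1, 0, 0, 0.54, 0]]]}}

```text
time_s: 18.25
tcp_pos: [0.6001, 0.3031, 0.2646]
eef_rot: [-180.0, -0.0, -171.9]
contact_force: [0.7, 0.5, -3.2]
gripper_width: 0.0151
gripper_force: 40.0
```

{"op": "drive_tool", "data": {"increments": [[[-1, 0, 0, 0.02, 0], [-1, 0, 0, 0.04, 0], [-1, 0, 0, 0.06, 0], [-1, 0, 0, 0.08, 0], [-1, 0, 0, 0.1, 0]]]}}

```text
time_s: 18.88
tcp_pos: [0.6001, 0.3032, 0.2531]
eef_rot: [180.0, 0.0, -171.9]
contact_force: [0.5, 0.0, -2.7]
gripper_width: 0.0155
gripper_force: 40.0
```

{"op": "drive_tool", "data": {"increments": [[[-1, 0, 0, 0.02, 0], [-1, 0, 0, 0.04, 0], [-1, 0, 0, 0.06, 0], [-1, 0, 0, 0.08, 0], [-1, 0, 0, 0.1, 0]]]}}

```text
time_s: 19.5
tcp_pos: [0.6001, 0.3031, 0.241]
eef_rot: [-180.0, 0.0, -171.9]
contact_force: [0.4, -0.2, -1.4]
gripper_width: 0.0158
gripper_force: 40.0
```

{"op": "drive_tool", "data": {"increments": [[[-1, 0, 0, 0.03, 0], [-1, 0, 0, 0.06, 0], [-1, 0, 0, 0.09, 0], [-1, 0, 0, 0.115, 0], [-1, 0, 0, 0.115, 0]]]}}

```text
time_s: 20.12
tcp_pos: [0.6, 0.3031, 0.227]
eef_rot: [-180.0, -0.0, -171.9]
contact_force: [0.5, 0.1, -1.5]
gripper_width: 0.0155
gripper_force: 40.0
```

```bash
python3 - <<'E'
from ov import *
S=capture("side")[:,:,::-1].copy();T=capture("top")[:,:,::-1].copy()
s=r.get_state();p=s['tcp_pos'];print(p,s['eef_rot'],s['contact_force'],s['moment'])
c=[(c,(0,0,255)) for c in can(np.array([.6,.303,.04]),5)+hook(p-[0,0,.0335],8.1)]
a=np.hstack([draw("side",S,(240,240,66,80),6,c)[i] for i in (0,1)])
cv2.imwrite("pics/i.png",a)
E
```

```text
[0.60016803 0.30317923 0.22741302] [-1.79998167e+02  4.76601994e-03 -1.71917589e+02] [ 0.10091649 -0.28549638 -1.43966499] [ 0.01089512 -0.02152112 -0.04707998]
```

View pics/i.png

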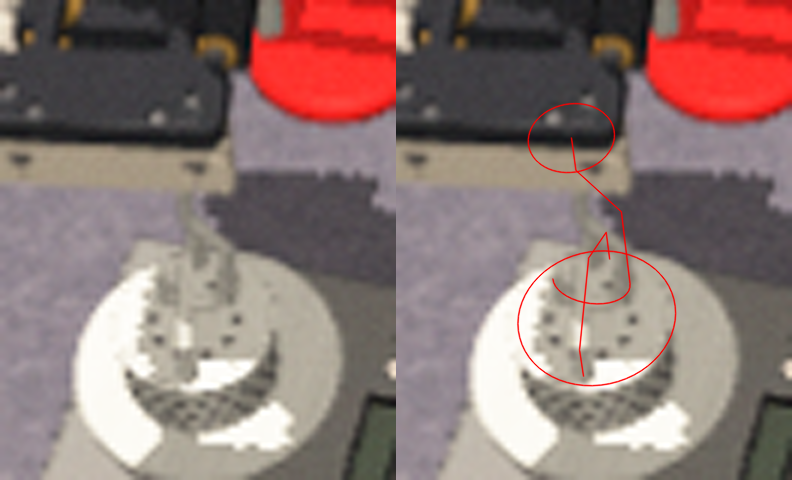

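The canister stands near the pan's middle (tin top at about 203,322), and the hook's bow is loose inside the bail. I slide the hook out toward -x, then up.

{"op": "drive_tool", "data": {"increments": [[[-1, 0.06, 0, 0, 0], [-1, 0.12, 0, 0, 0], [-1, 0.18, 0, 0, 0], [-1, 0.24, 0, 0, 0], [-1, 0.24, 0, 0, 0]]]}}

```text
time_s: 20.85
tcp_pos: [0.5711, 0.2991, 0.2278]
eef_rot: [180.0, 0.0, -171.9]
contact_force: [-0.9, -0.8, 0.0]
gripper_width: 0.0159
gripper_force: 40.0
```

{"op": "drive_tool", "data": {"increments": [[[-1, 0, 0, -0.06, 0], [-1, 0, 0, -0.13, 0], [-1, 0, 0, -0.2, 0], [-1, 0, 0, -0.2, 0]]]}}

```text
time_s: 21.35
tcp_pos: [0.5721, 0.2994, 0.2525]
eef_rot: [179.9, 0.1, -171.9]
contact_force: [0.0, -0.2, -1.5]
gripper_width: 0.0159
gripper_force: 40.0
```

{"op": "drive_tool", "data": {"increments": [[[-1, 0, 0, -0.25, 0], [-1, 0, 0, -0.55, 0], [-1, 0, 0, -0.85, 0], [-1, 0, 0, -0.85, 0]]]}}

```text
time_s: 21.85
tcp_pos: [0.5726, 0.2996, 0.3568]
eef_rot: [179.9, 0.3, -171.9]
contact_force: [-0.1, -0.1, -1.2]
gripper_width: 0.0159
gripper_force: 40.0
```

{"op": "drive_tool", "data": {"increments": [[[-1, 0.2, -0.22, 0, 0], [-1, 0.4, -0.45, 0, 0], [-1, 0.618, -0.692, 0, 0]]]}}

```text
time_s: 22.22
tcp_pos: [0.5089, 0.2055, 0.3521]
eef_rot: [-180.0, -0.1, -171.9]
contact_force: [-0.1, -0.7, -0.9]
gripper_width: 0.0157
gripper_force: 40.0
```

{"op": "drive_tool", "data": {"increments": [[[-1, 0.2, -0.22, 0, 0], [-1, 0.4, -0.45, 0, 0], [-1, 0.618, -0.692, 0, 0], [-1, 0.618, -0.692, 0, 0], [-1, 0.618, -0.692, 0, 0]]]}}

```text
time_s: 22.85
tcp_pos: [0.448, 0.1139, 0.353]
eef_rot: [180.0, -0.0, -171.9]
contact_force: [0.0, 0.3, -0.7]
gripper_width: 0.0156
gripper_force: 40.0
```

{"op": "drive_tool", "data": {"increments": [[[-1, 0, 0, 0, 0], [-1, 0, 0, 0, 0]]]}}

```text
time_s: 23.1
tcp_pos: [0.4483, 0.1143, 0.3528]
eef_rot: [-180.0, -0.1, -171.9]
contact_force: [-0.8, 0.4, -1.9]
gripper_width: 0.0158
gripper_force: 40.0
```

{"op": "drive_tool", "data": {"increments": [[[-1, 0, 0, 0.2, 0], [-1, 0, 0, 0.4, 0], [-1, 0, 0, 0.6, 0], [-1, 0, 0, 0.75, 0], [-1, 0, 0, 0.9, 0]]]}}

```text
time_s: 23.72
tcp_pos: [0.4482, 0.1142, 0.2444]
eef_rot: [-180.0, -0.0, -171.9]
contact_force: [-0.1, 0.8, -1.4]
gripper_width: 0.0157
gripper_force: 40.0
```

{"op": "drive_tool", "data": {"increments": [[[-1, 0, 0, 0.15, 0], [-1, 0, 0, 0.3, 0], [-1, 0, 0, 0.45, 0], [-1, 0, 0, 0.58, 0], [-1, 0, 0, 0.58, 0]]]}}

```text
time_s: 24.35
tcp_pos: [0.4476, 0.1136, 0.1746]
eef_rot: [-179.9, -0.2, -171.9]
contact_force: [-0.8, -0.4, -0.4]
gripper_width: 0.0159
gripper_force: 40.0
```

{"op": "drive_tool", "data": {"increments": [[[-1, 0, 0, 0.02, 0], [-1, 0, 0, 0.045, 0], [-1, 0, 0, 0.065, 0], [-1, 0, 0, 0.085, 0], [-1, 0, 0, 0.085, 0]]]}}

```text
time_s: 24.98
tcp_pos: [0.448, 0.1138, 0.1654]
eef_rot: [-180.0, -0.0, -171.9]
contact_force: [0.1, 0.0, -0.9]
gripper_width: 0.0156
gripper_force: 40.0
```

{"op": "drive_tool", "data": {"increments": [[[-1, 0, 0, 0.005, 0], [-1, 0, 0, 0.01, 0], [-1, 0, 0, 0.015, 0], [-1, 0, 0, 0.015, 0], [-1, 0, 0, 0.015, 0]]]}}

```text
time_s: 25.6
tcp_pos: [0.4481, 0.1138, 0.1638]
eef_rot: [180.0, 0.0, -171.9]
contact_force: [0.2, 0.5, -0.9]
gripper_width: 0.0158
gripper_force: 40.0
```

{"op": "drive_tool", "data": {"increments": [[[-1, 0, 0, 0.003, 0], [-0.4, 0, 0, 0.003, 0], [-0.2, 0, 0, 0.003, 0], [0.2, 0, 0, 0.003, 0], [0.5, 0, 0, 0.003, 0]]]}}

```text
time_s: 26.22
tcp_pos: [0.4481, 0.1139, 0.1635]
eef_rot: [180.0, 0.0, -171.9]
contact_force: [-0.2, -0.2, 0.2]
gripper_width: 0.0493
gripper_force: 0.0
```

{"op": "drive_tool", "data": {"increments": [[[1, 0, 0, 0, 0], [1, 0, 0, 0, 0], [1, 0, 0, 0, 0], [1, 0, 0, 0, 0]]]}}

```text
time_s: 26.72
tcp_pos: [0.4481, 0.1138, 0.1634]
eef_rot: [-180.0, 0.0, -171.9]
contact_force: [0.4, -0.9, -0.1]
gripper_width: 0.0858
gripper_force: 0.0
```

{"op": "drive_tool", "data": {"increments": [[[1, 0, 0, -0.15, 0], [1, 0, 0, -0.4, 0], [1, 0, 0, -0.7, 0], [1, 0, 0, -1, 0], [1, 0, 0, -1, 0]]]}}

```text
time_s: 27.35
tcp_pos: [0.4494, 0.1145, 0.2863]
eef_rot: [179.9, 0.3, -171.9]
contact_force: [-0.0, 0.4, -0.9]
gripper_width: 0.0875
gripper_force: 0.0
```

{"op": "drive_tool", "data": {"increments": [[[1, 0.1, -0.4, 0, 0], [1, 0.1, -0.9, 0, 0], [1, 0.1, -0.9, 0, 0]]]}}

```text
time_s: 27.72
tcp_pos: [0.4509, 0.0021, 0.2827]
eef_rot: [-180.0, -0.1, -172.2]
contact_force: [-0.1, 0.3, 0.5]
gripper_width: 0.0877
gripper_force: 0.0
```

{"op": "drive_tool", "data": {"increments": [[[1, 0.1, -0.4, 0, 0], [1, 0.1, -0.9, 0, 0], [1, 0.1, -0.9, 0, 0], [1, 0.1, -0.9, 0, 0]]]}}

```text
time_s: 28.22
tcp_pos: [0.4545, -0.1032, 0.2828]
eef_rot: [180.0, -0.1, -172.0]
contact_force: [0.3, 0.8, 0.2]
gripper_width: 0.0876
gripper_force: 0.0
```

```bash
python3 - <<'E'
from h import *
s=r.get_state();print(s['time_s'],s['tcp_pos'])
def blob(I,m,x,y,w,h):
    q=np.zeros_like(m);q[y:y+h,x:x+w]=m[y:y+h,x:x+w];n,l,t,c=cv2.connectedComponentsWithStats(q);i=1+t[1:,4].argmax();return c[i],t[i]
for n in("side","top"):
    I=capture(n)[:,:,::-1].copy();cv2.imwrite(f"pics/z_{n}.png",I);O=cv2.imread(f"pics/{n}0.png")
    x,y,w,h=(255,215,30,30) if n=="top" else (335,203,25,30)
    for J in(O,I):
        hsv=cv2.cvtColor(J,cv2.COLOR_BGR2HSV);m=((hsv[...,0]<16)&(hsv[...,1]>150)).astype(np.uint8);print(n,*blob(J,m,x,y,w,h))
    X,Y,W,H=(190,158,50,60) if n=="top" else (245,270,70,60)
    d=(cv2.absdiff(O,I).max(2)>40).astype(np.uint8);c,t=blob(I,d,X,Y,W,H);print("diff on scale",c,t,onz(n,c,.058))
E
```

```text
28.225 [ 0.45449053 -0.10319113  0.28276818]
side [347.50318471 219.33757962] [343 211  10  18 157]
side [347.575 220.15 ] [343 211  10  19 160]
diff on scale [274.99509804 305.48039216] [260 294  28  19 204] [0.58959205 0.32693892 0.058     ]
top [267.36363636 230.72727273] [264 227   7   9  33]Traceback (most recent call last):
  File "<stdin>", line 9, in <module>
  File "<stdin>", line 4, in blob
ValueError: attempt to get argmax of an empty sequence
```

```bash
python3 - <<'E'
from h import *
Z=cv2.imread("pics/z_side.png")[240:320,240:306];I=cv2.resize(cv2.imread("pics/i.png")[:,:396],(66,80),interpolation=cv2.INTER_AREA)
t=I[48:76,18:50]  # tin body
m=cv2.matchTemplate(Z,t,cv2.TM_CCOEFF_NORMED);print(cv2.minMaxLoc(m))
E
```

```text
(-0.4128202795982361, 0.6959505677223206, (8, 45), (18, 48))
```

```bash
python3 -c "
from plant import job
print(job.close_job())"
```

```text
the job is handed in; nothing more can be done
None
```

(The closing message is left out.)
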